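# Turn a scoop blank over in the slide-jaw carving fixture

## Robot

A 6-joint arm with a two-finger parallel gripper is mounted at the origin on the work surface. World frame = base frame: x ahead of the robot, y to its left, z up, the work surface at z = 0. Lengths are in m, angles in rad, forces in N, time in s.
With the tool pointing down it reaches from about 0.35 to 0.775 m from the base axis. Payload 7.3 kg.
Tool frame: the origin (TCP) lies between the finger pads; the fingertips stand 8 mm ahead of it and the grasp point (between the pads) lies 11 mm behind it (robot.nose_length is the distance from the TCP to the fingertips, in m); z points along the fingers, y is the line along which they close (so a half turn about z gives the same grasp; the last joint's range is limited). The gripper opens to 92 mm and grips with 3 to 60 N. Pads are 19 mm wide; open, the fingers measure 130 mm over their backs; the gripper's body (75 mm by 190 mm) begins 47 mm behind the grasp point.
Start: joints at [0.979, 0.342, 1.524, -0, 1.275, -0.146], TCP at [0.226, 0.474, 0.235] pointing down, gripper open.
Joint ranges: [-2.53, 2.53], [-0.77, 2.02], [0.04, 2.7], [-1, 4.14], [0.28, 2.66], [-3.11, 3.11]. Speed limits (rad/s): [2.57, 2.57, 3.14, 3.14, 3.14, 3.14].

## Interface

Orientations are given as [roll, pitch, yaw] about the fixed x, y, z axes, in that order (R = Rz(yaw) Ry(pitch) Rx(roll)).
In Python, from cell import robot gives the robot as it stands. The module is installed in compiled form; this text tells all that it offers.
- The arm moves only by the shell command python3 -m jog 'ROWS' [FORCE]. ROWS is JSON, a list that holds one entry, the list of rows, each a list of 5 numbers: the gripper's target within -1 to 1 (fully open at 1, half-way at 0, shut at -1), then the shift along the tool's x, y, z in m, then the turn about the tool's z in rad. A call has 1 to 5 rows; each row is the pose to reach, as a shift and turn from the pose commanded when the call began, along the tool's axes at that moment; what a row does not reach only later rows make up. A row lasts 1/12 s, in which the tool goes at most 41.7 mm and 7.16 degrees, less where a joint would pass 70% of its speed; a pose out of reach is approached as far as the arm can. A call with a gripper value outside its range is refused whole. The fingers move at their own pace and stop on an object; FORCE is the grip in N (left out, the last holds). Time passes only in rows, so rows that repeat a pose let the fingers close. It gives the time, the measured TCP pose, the force, the opening and the grip force at its end, in the units of the state.
- robot.observe(): the state, without advancing time (a new reading comes with each control period).
- robot.read_camera(name): name is "scene" or "top" or "wrist"; returns the picture (384x512x3 uint8, red, green, blue); there is no depth.
- robot.camera_model(name): a dict with "camera_matrix" (3x3 intrinsics, pixels), "dist_coeffs" ([k1, k2, p1, p2, k3] as OpenCV has them; the pictures are not rectified), "position" and "attitude" of the camera in the world; the wrist camera has in their place "mount" (4x4, takes a point from camera to tool coordinates, whose origin is the TCP and whose axes are the flange's). Camera axes: x right, y down, z forward; pixel columns grow to the right and rows downward; lengths in m; the calibration is good to about 2 mm. A picture is of the moment at which its call begins: read the wrist's pose just before it. camera_model takes no time and is no camera call.
- robot.hand_in(): hands the job in; it is judged then, once.
The state is a dict: "time": time; "qpos": joint angles; "qvel": joint speeds; "joint_efforts": joint torques, N m; "tool_pos": TCP position; "tool_rot": TCP orientation; "contact_force": force on the tool from outside, world axes, zero at the start; "torque": the same for the moment, N m; "opening": finger opening in m; "grip_force": force on a finger pad.
Only numpy, scipy, OpenCV 4.12 (cv2) and the standard library are available. Lean on these libraries where they do the work, as an engineer would, in place of code of your own. Each camera call takes 0.05 s, during which the arm holds its last target. There are 200 camera calls.

## Task

The scoop blank stands on its edge in the carving fixture. Slide the jaw back, tip the blank over onto its flat back so that its round hollow faces up, and slide the jaw in again until the block end of the blank sits snugly between the two jaws, square to them and flat on the bed. Leave the bowl, the mallet and the stacked wood where they are.

Things in the scene. Friction and masses are not known exactly. Their poses are not given: they have to be found in the camera images.
- fixture: Wooden carving fixture, fixed to the table. Origin: centre of its underside, z up. Bed: plywood board 120 (x) by 270 (y) by 20 mm thick. At its -y end the fixed jaw, a bar 100 mm long (x) and 30 mm thick (y), inner face at y = -105 mm, top at z = 46 mm (26 mm above the bed). The sliding jaw faces it and slides along y.
- jaw (a joint): Sliding jaw position in m; 0 to 0.095, growing as the jaw moves to the fixture's +y (opens). The clear opening between the jaw faces is 30 mm + this value. It stays where it is left; it takes about 4 N to slide. The jaw block is 100 mm (x) by 85 mm (y) and its top is also 46 mm above the table.
- grip (a point): Point in the middle of the sliding jaw's upright grip board, which is 40 mm wide (fixture x), 24 mm thick (fixture y) and stands from the jaw block's top (46 mm) to 98 mm above the table. The point is 75 mm above the table and 60 mm behind the jaw's inner face; it moves with the jaw.
- blank_mid (a point): Centre of the block end of the loose wooden scoop blank (about 0.2 kg): block 90 (x) by 70 (y) by 30 mm (z), a round hollow 50 mm across and 14 mm deep in its +z face; the -z face is the flat back. A handle 26 mm wide (y), 22 mm thick, runs along +x to 125 mm from this point, flush with the back. Lying flat on the bed, this point is 15 mm above the bed.
- blank: The same blank, same origin and axes. It starts unfastened on the bed, on a long edge (its y up, 70 mm tall, origin 35 mm above the bed), the hollow side against the fixed jaw (within 1 mm), handle along the fixture's +x. Tipped by its top away from the fixed jaw it lands hollow up, 30 to 100 mm off that jaw: the sliding jaw must be that far back.
- bowl_mid (a point): Middle, half-way up, of a loose turned wooden bowl, 130 mm across and 50 mm high: a bystander.
- mallet: Loose wooden mallet lying on the table, 240 mm long: a bystander.
- stack: Loose stack of sawn wood, 120 by 60 by 60 mm high, one piece: a bystander. Origin at the centre of its underside.
There are look-alikes about, which are no part of the job. Leave any pink or purple look-alike of the blank alone.

How it is judged:
On the way, in this order (a step that is already met when the one before it is completed fails the run):
1. the jaw is slid back far enough for the blank to lie flat (opening over 75 mm) (value of joint jaw above 0.045 m), for 0.2 s.
2. the blank lies flat on the bed between the jaws, hollow up (angle between blank_mid's own z axis and vertical below 0.08 rad and z of blank_mid in the frame of fixture between 0.031 and 0.039 m), for 0.2 s.
At the end, for the whole second after the job is handed in: The blank lies flat on the fixture's bed, hollow up (within 4.5 degrees), square to the jaws (within 4 degrees), its block end between the two jaws (centre within 30 mm of the jaws' middle along them), with the jaws closed on it (opening at most 73.5 mm for its 70 mm width), all at rest (all of step 2 and value of joint jaw between 0.037 and 0.0435 m and y of blank_mid in the frame of fixture between -0.074 and -0.066 m and x of blank_mid in the frame of fixture between -0.03 and 0.03 m and angle between the x axis of blank_mid and the x axis of fixture, either way round below 0.07 rad and linear speed of blank below 0.01 m/s and velocity of joint jaw below 0.005 m/s); the robot touches nothing.
It fails at once if the bowl, the mallet or the stack of wood is moved by more than 30 mm (distance of any of bowl_mid, mallet, stack from where it was at the start of the episode above 0.03 m).
It also fails if it takes over 58 s, if anything falls off the work surface, if the arm or the gripper's body presses on something with over 40 N, if the wrist force passes 120 N, or if a joint passes its speed limit or range.

## Working session

There is one attempt and no reset: what is moved stays moved. The work goes in short steps, Python scripts to look and compute and a shell command to move; the robot and the scene stay as the last step left them, time stands still between calls to the robot, and variables do not carry over. Pictures are saved under pics/ and viewed, at most 10 in all, crops included, and the job is handed in when it is done.

```bash
mkdir -p pics
cat > h.py <<'E'
import numpy as np, cv2
from cell import robot
from scipy.spatial.transform import Rotation as R
def save(n,f):
    im=robot.read_camera(n); cv2.imwrite('pics/'+f,im[:,:,::-1]); return im
def cam(n):
    m=robot.camera_model(n); K=np.array(m['camera_matrix']);d=np.array(m['dist_coeffs'])
    if n=='wrist':
        s=robot.observe(); T=np.eye(4);T[:3,:3]=rot(s['tool_rot']);T[:3,3]=s['tool_pos'];T=T@np.array(m['mount']);return K,d,T[:3,:3],T[:3,3]
    return K,d,rot(m['attitude']),np.array(m['position'])
def rot(a):
    a=np.array(a); return a if a.shape==(3,3) else R.from_euler('xyz',a).as_matrix()
def px(c,uv,z):
    K,d,Rm,p=c; q=cv2.undistortPoints(np.array(uv,float).reshape(-1,1,2),K,d).reshape(-1,2)
    r=np.c_[q,np.ones(len(q))]@Rm.T; z=np.broadcast_to(z,len(r)); return p+r*((z-p[2])/r[:,2])[:,None]
def proj(c,P):
    K,d,Rm,p=c; return cv2.projectPoints(((np.array(P,float)-p)@Rm).reshape(-1,1,3),np.zeros(3),np.zeros(3),K,d)[0].reshape(-1,2)
E
python3 - <<'E'
from h import *
save('top','top0.png'); save('scene','scene0.png')
print(robot.camera_model('top'));print(robot.camera_model('scene')['attitude']);print(robot.observe())
E
```

```text
{'camera_matrix': array([[347.62781478,   0.        , 255.11816958],
       [  0.        , 347.62781478, 194.97653867],
       [  0.        ,   0.        ,   1.        ]]), 'dist_coeffs': array([0.00190205, 0.        , 0.        , 0.        , 0.        ]), 'position': array([0.33317029, 0.02628477, 1.12095878]), 'attitude': array([-2.91963274,  0.00525975, -1.64987205])}
[-2.45130325  0.0171996   0.61885062]
{'time': 0.1, 'qpos': array([ 9.79000144e-01,  3.42643364e-01,  1.52491973e+00,  1.32830559e-05,
        1.27537561e+00, -1.46006243e-01]), 'qvel': array([-0.00033525, -0.0004536 , -0.00199264, -0.00122491,  0.0015676 ,
       -0.00058488]), 'joint_efforts': array([ 1.54776197e-03, -4.32006419e+01, -2.44693744e+01,  7.19139352e-02,
        5.26839180e-02, -6.85971054e-05]), 'tool_pos': array([0.2261501 , 0.47341347, 0.23412008]), 'tool_rot': array([-3.14026277e+00, -2.08402614e-04,  2.69579870e+00]), 'contact_force': array([-0.14402027, -0.39018933,  0.57072037]), 'torque': array([-0.0346109 , -0.00285221,  0.04201094]), 'grip_force': 0.0, 'opening': 0.09199105497855076}
```

View pics/top0.png

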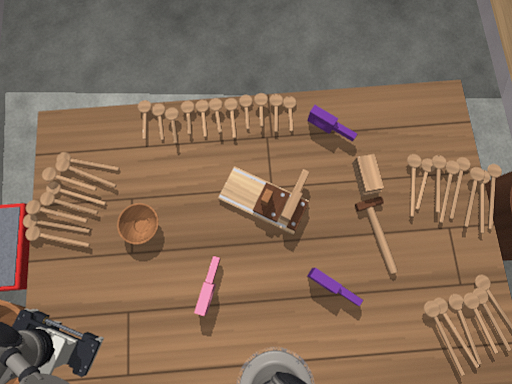

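View pics/scene0.png

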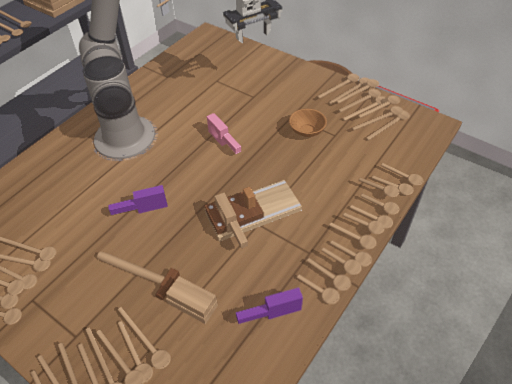

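Run:
```python
import cv2
a=cv2.imread('pics/top0.png')[155:245,205:325]
cv2.imwrite('pics/crop0.png',cv2.resize(a,None,fx=6,fy=6,interpolation=cv2.INTER_CUBIC))
```

```text
(no output)
```

View pics/crop0.png

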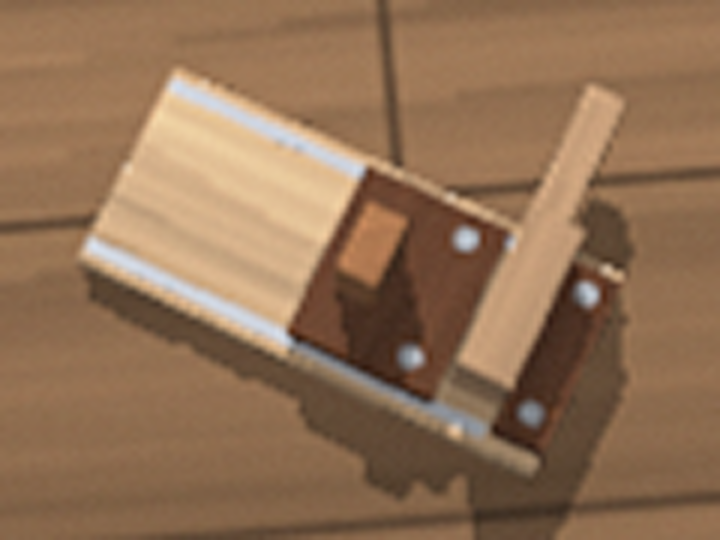

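Run:
```python
from h import *
from scipy.optimize import least_squares
c=cam('top')
L=lambda p:np.array(p)/6.+[205,155]-.4
uv=L([(176,70),(82,258),(617,280),(540,450),(368,168),(290,335),(370,198),(410,212),(378,285),(338,265)])
z=np.array([.02,.02,.046,.046,.046,.046]+[.098]*4)
W=px(c,uv,z); print(W.round(4))
def loc(j): # inner face y=-.075+j ; 
    f=-.075+j
    return np.array([[.06,.135],[-.06,.135],[.05,-.135],[-.05,-.135],[.05,f+.085],[-.05,f+.085],[.02,f+.072],[.02,f+.048],[-.02,f+.048],[-.02,f+.072]])
def f(p):
    t=p[2];M=np.array([[np.cos(t),-np.sin(t)],[np.sin(t),np.cos(t)]])
    return (loc(p[3])@M.T+p[:2]-W[:,:2]).ravel()
v=W[0]-W[1]
s=least_squares(f,[*W[:4,:2].mean(0),np.arctan2(v[1],v[0]),.02])
print(s.x,(f(s.x)*1e3).round(1))
t=s.x[2]
# block top z=.09 corners, handle end
B=px(c,L([(530,217),(585,228),(508,388),(447,370),(592,85),(625,100)]),[.09]*4+[.068]*2)
M=np.array([[np.cos(t),-np.sin(t)],[np.sin(t),np.cos(t)]])
print(((B[:,:2]-s.x[:2])@M).round(4))
g=s.x[:2]+M@[0,-.075+s.x[3]+.06]; print('grip',g,np.hypot(*g),'x',M[:,0],'y',M[:,1])
```

```text
[[ 0.684   0.0746  0.02  ]
 [ 0.5822  0.1322  0.02  ]
 [ 0.5419 -0.1501  0.046 ]
 [ 0.456  -0.1005  0.046 ]
 [ 0.6131 -0.0249  0.046 ]
 [ 0.5264  0.0235  0.046 ]
 [ 0.5839 -0.0221  0.098 ]
 [ 0.575  -0.0416  0.098 ]
 [ 0.5389 -0.0222  0.098 ]
 [ 0.5507 -0.0031  0.098 ]]
[ 0.56649803 -0.01119887 -0.5253595   0.0024108 ] [ 2.1  0.9  0.1  3.4  0.1 -2.9 -0.5 -2.4  2.9 -0.6  3.   1.1 -0.4  0.3
 -3.5 -0.9 -2.  -0.2 -1.8  1.4]
[[ 0.0483 -0.0776]
 [ 0.0551 -0.1051]
 [-0.0363 -0.1036]
 [-0.0412 -0.0724]
 [ 0.1332 -0.0776]
 [ 0.1332 -0.0965]]
grip [ 0.56018424 -0.02209033] 0.5606196300144762 x [ 0.8651437  -0.50152406] y [0.50152406 0.8651437 ]
```

```bash
for i in 1; do python3 -m jog '[[[0,-0.034,-0.020,0,0],[0,-0.069,-0.040,0,0],[0,-0.103,-0.061,0,0],[0,-0.138,-0.081,0,0],[0,-0.172,-0.101,0,0]]]' 40; python3 -m jog '[[[0,-0.034,-0.020,0,0],[0,-0.069,-0.040,0,0],[0,-0.103,-0.061,0,0],[0,-0.138,-0.081,0,0],[0,-0.172,-0.101,0,0]]]'; python3 -m jog '[[[0,-0.034,-0.020,0,0],[0,-0.069,-0.040,0,0],[0,-0.103,-0.061,0,0],[0,-0.138,-0.081,0,0],[0,-0.172,-0.101,0,0]]]'; python3 -m jog '[[[0,0,0,0.03,0.08],[0,0,0,0.06,0.08],[0,0,0,0.06,0.08]]]'; done
```

```text
time: 0.52
tool_pos: [0.3384, 0.3067, 0.2345]
tool_rot: [-3.141, -0.0, 2.696]
contact_force: [0.6, 0.9, 0.5]
opening: 0.0631
grip_force: 0.0
time: 0.93
tool_pos: [0.4503, 0.1412, 0.2346]
tool_rot: [-3.142, -0.0, 2.696]
contact_force: [0.5, -0.1, -0.2]
opening: 0.0456
grip_force: 0.0
time: 1.35
tool_pos: [0.5619, -0.0241, 0.2344]
tool_rot: [-3.142, -0.001, 2.695]
contact_force: [1.0, 0.4, -0.5]
opening: 0.0458
grip_force: 0.0
time: 1.6
tool_pos: [0.558, -0.0224, 0.1688]
tool_rot: [-3.138, -0.011, 2.614]
contact_force: [-1.2, 1.2, -0.5]
opening: 0.0458
grip_force: 0.0
```

Run:
```python
from h import *
s=robot.observe();print(s['tool_pos'],s['tool_rot'])
c=cam('wrist');save('wrist','w0.png')
t=-.5254;M=np.array([[np.cos(t),-np.sin(t)],[np.sin(t),np.cos(t)]])
o=np.array([.5665,-.0112]);f=-.075+.0024
for p in [(.02,f+.072,.098),(.02,f+.048,.098),(-.02,f+.048,.098),(-.02,f+.072,.098),(.05,f,.046),(-.05,f,.046),(.05,f+.085,.046),(-.05,f+.085,.046),(.051,-.105,.09),(-.039,-.105,.09),(.051,-.075,.09),(-.039,-.075,.09)]:
    print(p,proj(c,[[*(o+M@p[:2]),p[2]]]).round(0))
```

```text
[ 0.55803354 -0.02244592  0.16877307] [-3.137842   -0.01072874  2.61416313]
(0.02, -0.0006000000000000033, 0.098) [[274. 232.]]
(0.02, -0.024599999999999997, 0.098) [[243. 232.]]
(-0.02, -0.024599999999999997, 0.098) [[243. 182.]]
(-0.02, -0.0006000000000000033, 0.098) [[275. 182.]]
(0.05, -0.0726, 0.046) [[196. 239.]]
(-0.05, -0.0726, 0.046) [[190. 135.]]
(0.05, 0.012400000000000008, 0.046) [[284. 239.]]
(-0.05, 0.012400000000000008, 0.046) [[287. 135.]]
(0.051, -0.105, 0.09) [[147. 263.]]
(-0.039, -0.105, 0.09) [[136. 155.]]
(0.051, -0.075, 0.09) [[183. 263.]]
(-0.039, -0.075, 0.09) [[176. 155.]]
```

View pics/w0.png

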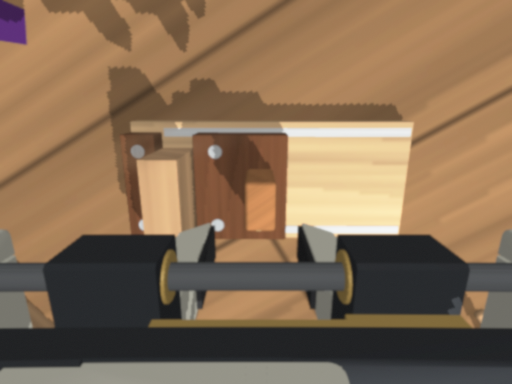

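```bash
python3 -m jog '[[[0,0,0,0.04,0],[0,0,0,0.08,0],[0,0,0,0.104,0],[0,0,0,0.104,0],[-0.5,0,0,0.104,0]]]' 40; python3 -m jog '[[[-1,0,0,0,0],[-1,0,0,0,0],[-1,0,0,0,0],[-1,0,0,0,0]]]' 40
```

```text
time: 2.07
tool_pos: [0.5617, -0.0218, 0.0718]
tool_rot: [3.142, -0.0, 2.617]
contact_force: [-0.2, 0.4, 0.9]
opening: 0.0424
grip_force: 0.0
time: 2.4
tool_pos: [0.5627, -0.0222, 0.0731]
tool_rot: [3.14, 0.004, 2.616]
contact_force: [-0.8, 0.3, 6.6]
opening: 0.0236
grip_force: 40.0
```

```bash
python3 -m jog '[[[-1,0,0.017,0,0],[-1,0,0.034,0,0],[-1,0,0.051,0,0],[-1,0,0.068,0,0],[-1,0,0.085,0,0]]]'; python3 -m jog '[[[-1,0,0,0,0],[0,0,0,0,0],[0,0,0,0,0],[0,0,0,0,0]]]'
python3 - <<'E'
from h import *
save('top','top1.png')
a=cv2.imread('pics/top1.png')[145:235,195:325]
cv2.imwrite('pics/crop1.png',cv2.resize(a,None,fx=6,fy=6,interpolation=cv2.INTER_CUBIC))
E
```

```text
time: 2.82
tool_pos: [0.6051, 0.0505, 0.0731]
tool_rot: [-3.141, 0.004, 2.615]
contact_force: [-3.4, -6.7, 6.5]
opening: 0.024
grip_force: 40.0
time: 3.15
tool_pos: [0.6036, 0.0511, 0.0709]
tool_rot: [-3.141, -0.0, 2.616]
contact_force: [-0.2, 0.3, 0.0]
opening: 0.0394
grip_force: 0.0
```

View pics/crop1.png

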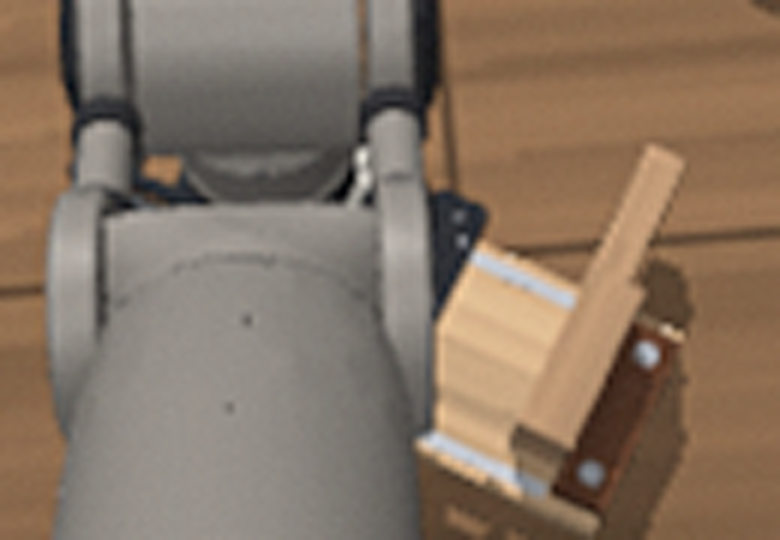

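```bash
python3 - <<'E'
from h import *
s=robot.observe();print(s['qpos'])
tr=rot(s['tool_rot']);print(tr.T@(np.array([.509,-.134,.235])-s['tool_pos']))
E
python3 -m jog '[[[0,0,0,-0.04,0],[0,0,0,-0.08,0],[0,0,0,-0.10,0],[0,0,0,-0.10,0]]]'
```

```text
[-4.21479691e-02  6.51576440e-01  1.49112920e+00  7.34218894e-06
  9.99491513e-01 -1.08680863e+00]
[-0.0111044  -0.20750042 -0.16419009]
time: 3.53
tool_pos: [0.6063, 0.0509, 0.1764]
tool_rot: [3.137, 0.008, 2.615]
contact_force: [1.3, 0.5, 0.8]
opening: 0.0458
grip_force: 0.0
```

```bash
python3 -m jog '[[[0,-0.003,-0.041,0,0],[0,-0.006,-0.082,0,0],[0,-0.009,-0.123,0,0],[0,-0.011,-0.164,0,0],[0,-0.011,-0.205,0,0]]]'; python3 -m jog '[[[0,0,0,0,0.12],[0,0,0,0,0.24],[0,0,0,0,0.36],[0,0,0,0,0.48],[0,0,0,0,0.60]]]';python3 -m jog '[[[0,0,0,0,0.12],[0,0,0,0,0.24],[0,0,0,0,0.36],[0,0,0,0,0.48],[0,0,0,0,0.60]]]';python3 -m jog '[[[0,0,0,0,0.12],[0,0,0,0,0.24],[0,0,0,0,0.37],[0,0,0,0,0.37]]]'
python3 - <<'E'
from h import *
s=robot.observe();t=-.5254;M=np.array([[np.cos(t),-np.sin(t)],[np.sin(t),np.cos(t)]])
print(s['qpos'],'fixture',M.T@(s['tool_pos'][:2]-[.5665,-.0112]))
save('scene','scene1.png');a=cv2.imread('pics/scene1.png')[120:270,140:340]
cv2.imwrite('pics/crop2.png',cv2.resize(a,None,fx=3.9,fy=3.9))
E
```

```text
time: 3.95
tool_pos: [0.5089, -0.133, 0.1698]
tool_rot: [-3.141, -0.001, 2.616]
contact_force: [1.5, -0.2, 0.4]
opening: 0.0458
grip_force: 0.0
time: 4.37
tool_pos: [0.5096, -0.1317, 0.1697]
tool_rot: [-3.14, -0.002, 2.009]
contact_force: [-0.4, -0.7, 0.7]
opening: 0.0458
grip_force: 0.0
time: 4.78
tool_pos: [0.5097, -0.1315, 0.1697]
tool_rot: [-3.14, -0.001, 1.409]
contact_force: [-0.3, -0.3, -0.4]
opening: 0.0459
grip_force: 0.0
time: 5.12
tool_pos: [0.5098, -0.1315, 0.1698]
tool_rot: [-3.14, 0.0, 1.041]
contact_force: [1.2, 0.1, -0.4]
opening: 0.046
grip_force: 0.0
[-3.98082336e-01  4.07212540e-01  1.61632798e+00  8.99491986e-05
  1.11997937e+00  1.31925359e-01] fixture [ 0.01126822 -0.1324968 ]
```

View pics/crop2.png

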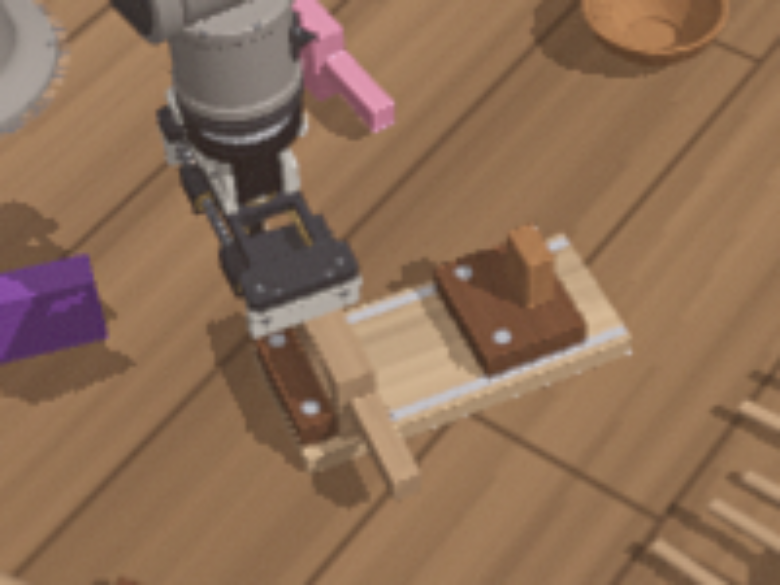

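```bash
python3 -m jog '[[[0,0,0,0.04,0],[0,0,0,0.08,0],[0,0,0,0.084,0],[0,0.006,0,0.084,0],[0,0.012,0,0.084,0]]]'; python3 -m jog '[[[0,0.004,0,0,0],[0,0.008,0,0,0],[0,0.012,0,0,0],[0,0.016,0,0,0],[0,0.020,0,0,0]]]'
python3 - <<'E'
from h import *
save('scene','scene2.png');a=cv2.imread('pics/scene2.png')[150:270,170:340]
cv2.imwrite('pics/crop3.png',cv2.resize(a,None,fx=4,fy=4))
E
```

```text
time: 5.58
tool_pos: [0.5173, -0.1212, 0.0878]
tool_rot: [3.141, -0.0, 1.047]
contact_force: [-0.4, -0.4, 0.1]
opening: 0.0459
grip_force: 0.0
time: 6.0
tool_pos: [0.5271, -0.1034, 0.0874]
tool_rot: [3.14, -0.0, 1.046]
contact_force: [0.5, -0.2, -0.1]
opening: 0.0457
grip_force: 0.1
```

View pics/crop3.png

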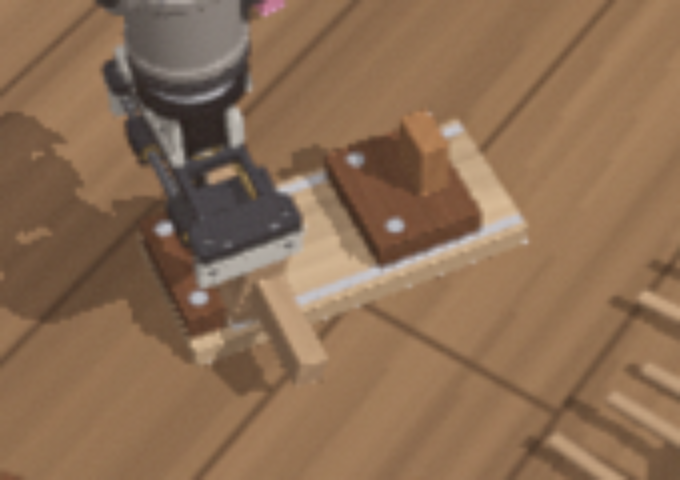

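```bash
python3 -m jog '[[[0,0.004,0,0,0],[0,0.008,0,0,0],[0,0.012,0,0,0],[0,0.016,0,0,0],[0,0.020,0,0,0]]]';  python3 -m jog '[[[0,0.001,0,0,0],[0,0.002,0,0,0],[0,0.002,0,0,0],[0,0.002,0,0,0],[0,0.002,0,0,0]]]'
python3 - <<'E'
from h import *
save('scene','scene3.png');a=cv2.imread('pics/scene3.png')[150:270,170:340]
cv2.imwrite('pics/crop4.png',cv2.resize(a,None,fx=4,fy=4))
E
```

```text
time: 6.47
tool_pos: [0.5368, -0.0861, 0.0866]
tool_rot: [-3.141, -0.0, 1.046]
contact_force: [0.6, 0.1, -0.1]
opening: 0.0462
grip_force: 0.0
time: 6.88
tool_pos: [0.5376, -0.0848, 0.0867]
tool_rot: [-3.142, -0.0, 1.046]
contact_force: [0.3, -0.2, -0.4]
opening: 0.0461
grip_force: 0.0
```

View pics/crop4.png

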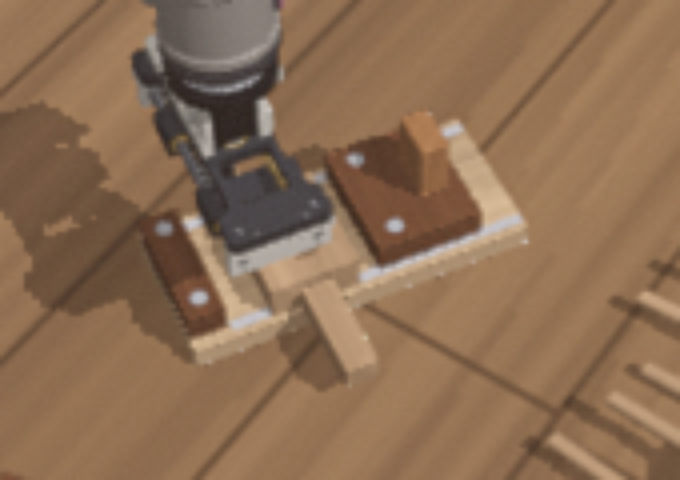

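```bash
python3 -m jog '[[[0.4,0,0,-0.04,0],[0.4,0,0,-0.08,0],[0.4,0,0,-0.09,0],[0.4,0,0,-0.09,0]]]'; python3 -m jog '[[[0.4,0.04,-0.003,0,0],[0.4,0.08,-0.006,0,0],[0.4,0.12,-0.009,0,0],[0.4,0.151,-0.011,0,0],[0.4,0.151,-0.011,0,0]]]'; python3 -m jog '[[[0.4,0,0,0,0],[0.4,0,0,0.04,0],[0.4,0,0,0.08,0],[0.4,0,0,0.106,0],[0.4,0,0,0.106,0]]]'; python3 -m jog '[[[-1,0,0,0,0],[-1,0,0,0,0],[-1,0,0,0,0],[-1,0,0,0,0],[-1,0,0,0,0]]]' 40
```

```text
time: 7.27
tool_pos: [0.5396, -0.0854, 0.1805]
tool_rot: [3.134, -0.002, 1.046]
contact_force: [-0.6, 0.4, -0.4]
opening: 0.0631
grip_force: 0.0
time: 7.68
tool_pos: [0.6047, 0.0565, 0.1749]
tool_rot: [-3.14, -0.001, 1.05]
contact_force: [-1.1, 0.1, -0.8]
opening: 0.0641
grip_force: 0.0
time: 8.1
tool_pos: [0.5988, 0.05, 0.0642]
tool_rot: [-3.13, 0.006, 1.044]
contact_force: [-1.6, 0.1, -1.0]
opening: 0.0642
grip_force: 0.0
time: 8.52
tool_pos: [0.6031, 0.0521, 0.0728]
tool_rot: [-3.141, -0.001, 1.046]
contact_force: [-6.3, 2.9, 7.6]
opening: 0.0396
grip_force: 40.0
```

```bash
python3 -m jog '[[[-1,-0.006,0,0,0],[-1,-0.012,0,0,0],[-1,-0.018,0,0,0],[-1,-0.024,0,0,0],[-1,-0.030,0,0,0]]]'; python3 -m jog '[[[-1,-0.004,0,0,0],[-1,-0.008,0,0,0],[-1,-0.010,0,0,0],[-1,-0.011,0,0,0],[-1,-0.011,0,0,0]]]'; python3 -m jog '[[[-1,-0.001,0,0,0],[-1,-0.002,0,0,0],[-1,-0.003,0,0,0],[-1,-0.003,0,0,0]]]';python3 -m jog '[[[-1,-0.001,0,0,0],[-1,-0.002,0,0,0],[-1,-0.002,0,0,0]]]'
```

```text
time: 8.93
tool_pos: [0.5887, 0.0274, 0.0728]
tool_rot: [-3.141, -0.003, 1.046]
contact_force: [-1.8, 9.0, 5.9]
opening: 0.0397
grip_force: 40.0
time: 9.35
tool_pos: [0.5829, 0.0175, 0.0727]
tool_rot: [-3.141, -0.002, 1.045]
contact_force: [-4.1, 7.6, 6.8]
opening: 0.0395
grip_force: 40.0
time: 9.68
tool_pos: [0.5816, 0.0152, 0.0727]
tool_rot: [-3.141, -0.003, 1.046]
contact_force: [-2.3, 7.7, 7.0]
opening: 0.0395
grip_force: 40.0
time: 9.93
tool_pos: [0.5806, 0.0134, 0.0728]
tool_rot: [-3.141, -0.003, 1.046]
contact_force: [-3.6, 8.8, 6.2]
opening: 0.0395
grip_force: 40.0
```

```bash
python3 -m jog '[[[-1,-0.001,0,0,0],[-1,-0.001,0,0,0],[-1,-0.001,0,0,0]]]';python3 -m jog '[[[-1,-0.001,0,0,0],[-1,-0.001,0,0,0],[-1,-0.001,0,0,0]]]'
```

```text
time: 10.18
tool_pos: [0.5801, 0.0126, 0.0727]
tool_rot: [-3.141, -0.003, 1.046]
contact_force: [-2.2, 7.3, 6.8]
opening: 0.0399
grip_force: 40.0
time: 10.43
tool_pos: [0.5796, 0.0118, 0.0728]
tool_rot: [-3.141, -0.003, 1.046]
contact_force: [-3.7, 7.9, 6.4]
opening: 0.0401
grip_force: 40.0
```

```bash
python3 -m jog '[[[-1,-0.001,0,0,0],[-1,-0.001,0,0,0],[-1,-0.001,0,0,0]]]';python3 -m jog '[[[-1,-0.001,0,0,0],[-1,-0.001,0,0,0],[-1,-0.001,0,0,0]]]'
```

```text
time: 10.68
tool_pos: [0.5791, 0.0109, 0.0727]
tool_rot: [-3.141, -0.003, 1.046]
contact_force: [-2.7, 7.4, 6.3]
opening: 0.0397
grip_force: 40.0
time: 10.93
tool_pos: [0.5786, 0.01, 0.0728]
tool_rot: [-3.141, -0.003, 1.046]
contact_force: [-3.1, 7.5, 7.2]
opening: 0.0397
grip_force: 40.0
```

```bash
python3 -m jog '[[[-1,-0.001,0,0,0],[-1,-0.001,0,0,0],[-1,-0.001,0,0,0]]]';python3 -m jog '[[[-1,-0.001,0,0,0],[-1,-0.001,0,0,0],[-1,-0.001,0,0,0]]]'
python3 - <<'E'
from h import *
save('scene','scene4.png');a=cv2.imread('pics/scene4.png')[150:270,170:340]
cv2.imwrite('pics/crop5.png',cv2.resize(a,None,fx=4.6,fy=4.6,interpolation=cv2.INTER_CUBIC))
E
```

```text
time: 11.18
tool_pos: [0.5781, 0.0092, 0.0728]
tool_rot: [-3.141, -0.003, 1.046]
contact_force: [-3.6, 7.4, 7.0]
opening: 0.0397
grip_force: 40.0
time: 11.43
tool_pos: [0.5776, 0.0084, 0.0728]
tool_rot: [-3.141, -0.003, 1.046]
contact_force: [-2.7, 8.0, 5.8]
opening: 0.0392
grip_force: 40.0
```

View pics/crop5.png

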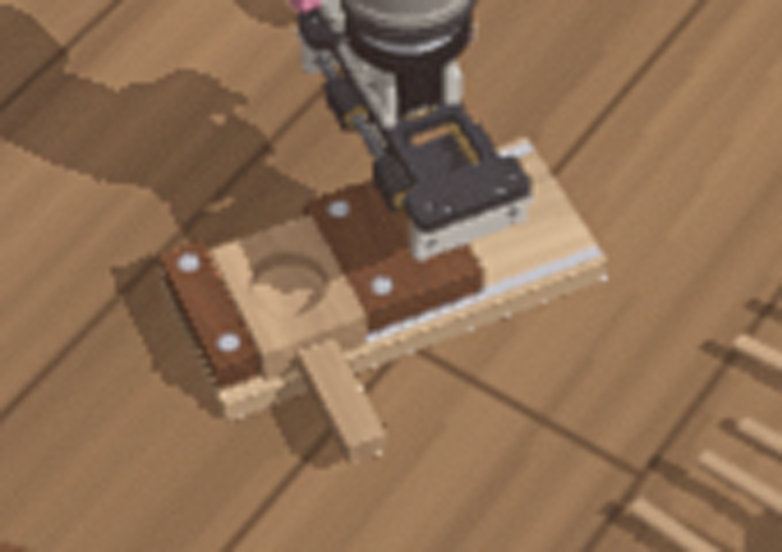

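```bash
python3 -m jog '[[[-1,-0.001,0,0,0],[-1,-0.001,0,0,0],[-1,-0.001,0,0,0]]]';python3 -m jog '[[[-1,-0.001,0,0,0],[-1,-0.001,0,0,0],[-1,-0.001,0,0,0]]]'
```

```text
time: 11.73
tool_pos: [0.5776, 0.0083, 0.0728]
tool_rot: [-3.142, -0.004, 1.046]
contact_force: [-0.8, 11.2, 5.1]
opening: 0.0396
grip_force: 40.0
time: 11.98
tool_pos: [0.5776, 0.0083, 0.0727]
tool_rot: [3.141, -0.006, 1.046]
contact_force: [1.7, 16.1, 4.1]
opening: 0.0401
grip_force: 40.0
```

Stopped with rising force: the jaw is home. Release and rise.

```bash
python3 -m jog '[[[-1,0.001,0,0,0],[-1,0.001,0,0,0],[0.5,0.001,0,0,0],[0.5,0.001,0,0,0],[0.5,0.001,0,0,0]]]';python3 -m jog '[[[0.5,0,0,-0.02,0],[0.5,0,0,-0.06,0],[0.5,0,0,-0.10,0],[0.5,0,0,-0.10,0],[0.5,0,0,-0.10,0]]]';python3 -m jog '[[[0.5,0.04,0,0,0],[0.5,0.08,0,0,0],[0.5,0.12,0,0,0],[0.5,0.12,0,0,0],[0.5,0.12,0,0,0]]]'
python3 - <<'E'
from h import *
save('wrist','w5.png'); save('scene','scene5.png');a=cv2.imread('pics/scene5.png')[150:270,170:340]
cv2.imwrite('pics/crop6.png',cv2.resize(a,None,fx=4.6,fy=4.6,interpolation=cv2.INTER_CUBIC))
E
```

```text
time: 12.4
tool_pos: [0.5778, 0.0053, 0.0717]
tool_rot: [3.14, -0.001, 1.046]
contact_force: [-0.1, 0.5, -0.1]
opening: 0.0555
grip_force: 0.0
time: 12.82
tool_pos: [0.5788, 0.005, 0.1738]
tool_rot: [3.135, -0.002, 1.045]
contact_force: [-0.9, -0.4, -0.8]
opening: 0.0689
grip_force: 0.0
time: 13.23
tool_pos: [0.6371, 0.111, 0.1686]
tool_rot: [-3.139, 0.002, 1.049]
contact_force: [0.1, -1.1, -0.2]
opening: 0.0687
grip_force: 0.0
```

View pics/crop6.png

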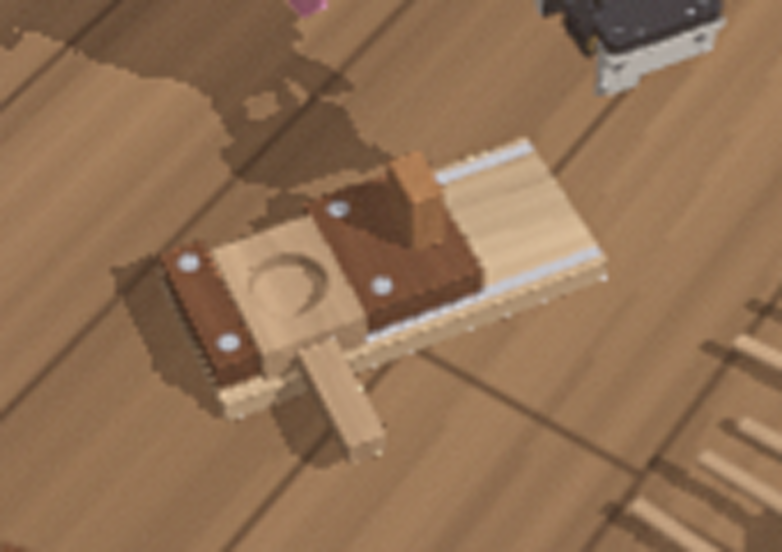

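The blank lies flat, hollow up and square, with no gap at either jaw (block corners around (215,245), (310,215), (368,315) and (265,365)). I'm handing in.

```bash
python3 -c "
from cell import robot
print(robot.hand_in())"
```

```text
the job is handed in; nothing more can be done
None
```

The job is handed in: the blank lies flat on its back with the hollow up, closed square between the two jaws, and the arm is clear; the last picture shows no gap at either jaw, but the hand-in call gave no verdict.

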